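Make room on the cleat rail and hang the tray beside the bin

TASK

Push the small bin that hangs on the board's rail along the rail to the stop at its left end. Then pick up the tray (it has an upright rib in the middle to grip), tip its front edge clearly up so that its angled rear strip goes down behind the rail, and let it drop until it hangs level and locked against the board. Finish with the tray right up against the bin, the bin still at the stop, both hanging on the rail and let go; do not disturb the brown bottle or the timer nearby.

Things in the scene. Friction and masses are not known exactly. Their poses are not given: they have to be found in the camera images.
- cleat_board: Plain grey upright board on a dark foot, fixed, 300 mm wide, 12 mm thick, top edge 140 mm above the work surface. Origin: on the surface, under the middle of its front face; x points into the board (away from the robot), y to the left along the rail, z up; the front face is the plane x = 0. Its aluminium cleat rail carries the bin.
- rail_edge (a point): Middle of the upper edge of the rail (board x -19, y 0, z 132 mm). The rail is 290 mm long, a flange 4 mm thick that leaves the board's face at z 100 mm and leans out to the front, 30 degrees from vertical. The wedge gap behind it, 16 mm wide at the top, flat bottom at z 111, takes the strip of a hung thing. Its right end is open.
- stop_face (a point): Middle of the right-hand face of the dark steel stop at the left end of the rail (board x -14, y +140, z 118 mm). The stop stands out 28 mm from the board's face, z 98 to 138 mm.
- tray: Loose steel tray, 0.3 to 0.55 kg, 100 mm deep (x), 130 mm wide (y). Origin: centre of the underside; front at -x, back at +x. Walls: sides 50, front lip 18, back plate 70 mm high; back plate's rear face at x +50; two feet low on the back reach x +70. Hung and seated: level, feet on the board, origin at board x -70, z 75 mm. Slides easily along the rail when pushed.
- tray_strip (a point): Middle of the lower edge of the tray's angled strip (tray x +67, y 0, z +37 mm). The strip is 4 mm thick, as wide as the tray, and runs from the top of the back plate (x +49, z 69) down and back, 30 degrees from vertical. Seated, this edge lies behind the rail at board x -3, z 112 mm.
- tray_grip (a point): Top of the tray's rib near its centre of mass (tray x +12, y 0, z +60 mm): the place to grip. The upright rib is 10 mm thick, runs front to back in the middle (x -46 to +46), 60 mm high from the underside, with 56 mm free on either side down to the 4 mm floor.
- bin: Loose grey open bin, 0.15 to 0.28 kg, hanging on the rail; 60 mm deep (x), 80 mm wide (y), walls 68, back plate 70 mm high, strip and feet like the tray's. Origin: centre of the underside, axes as the tray's. Hung, its origin is at board x -50, z 75 mm; against the stop at board y +100. Slides easily along the rail when its side is pushed.
- reagent_bottle: Bystander: brown reagent bottle, 36 mm wide, 79 mm high, on the ring stand's foot; origin: centre of its underside.
- timer: Bystander: white timer, 62x62x19 mm, lying on the ring stand's foot; origin: centre of its underside.

How it is judged (in metres and radians):
On the way, in this order (a step that is already met when the one before it is completed fails the run):
1. the bin hangs against the left stop (within 6 mm) (y of bin in the frame of cleat_board above 0.094 m and z of bin in the frame of cleat_board between 0.066 and 0.082 m), for 0.2 s.
2. the tray, front tipped up by at least 5 degrees, has its strip over or just behind the rail (angle between tray's own x axis and vertical above 1.658 rad and x of tray_strip in the frame of cleat_board between -0.035 and 0.005 m and z of tray_strip in the frame of cleat_board between 0.105 and 0.18 m), for 0.1 s.
3. the tray hangs level on the rail, strip behind it (angle between tray's own z axis and vertical below 0.06 rad and z of tray_strip in the frame of cleat_board below 0.118 m and z of tray in the frame of cleat_board above 0.068 m and x of tray in the frame of cleat_board above -0.077 m), for 0.2 s.
At the end, for the whole second after the job is handed in: The bin hangs on the rail within 8 mm of the left stop; the tray hangs on the rail level (within 3 degrees) and parallel to the board, strip fully down behind the rail (within 7 mm of seated height and depth), with no more than 8 mm between tray and bin; both released and still (y of bin in the frame of cleat_board above 0.092 m and x of bin in the frame of cleat_board above -0.057 m and z of bin in the frame of cleat_board between 0.066 and 0.082 m and angle between bin's own z axis and vertical below 0.08 rad and x of tray in the frame of cleat_board above -0.077 m and z of tray in the frame of cleat_board between 0.068 and 0.081 m and y of tray in the frame of bin above -0.113 m and angle between the y axis of tray and the y axis of cleat_board, either way round below 0.06 rad and angle between tray's own z axis and vertical below 0.06 rad and linear speed of each of tray, bin below 0.02 m/s); the robot touches nothing.
It fails at once if the reagent bottle is shifted by more than 30 mm or tipped (distance of reagent_bottle from where it was at the start of the episode above 0.03 m or angle between reagent_bottle's own z axis and vertical above 0.5 rad).
It fails at once if the timer is shifted by more than 30 mm (distance of timer from where it was at the start of the episode above 0.03 m).
It also fails if it takes over 51 s, if anything falls off the work surface, if the arm or the gripper's body presses on something with over 40 N, if the wrist force passes 120 N, or if a joint passes its speed limit or range.

ROBOT

A 6-joint arm with a two-finger parallel gripper is mounted at the origin on a cart in front of the work surface, level with it; the furniture and walls round the work are solid. World frame = base frame: x ahead of the robot, y to its left, z up, the work surface at z = 0. Lengths are in m, angles in degrees, forces in N, time in s.
With the tool pointing down it reaches from about 0.35 to 0.875 m from the base axis. Payload 4.2 kg.
Tool frame: the origin (TCP) lies on the centre line of the jaws, within the pads' length; the fingertips stand 19 mm ahead of it and the grasp point (between the pads) is the TCP; x points along the fingers, y is the direction in which the jaws open and shut, and the axes are right-handed (so a half turn about x gives the same grasp; the last joint's range is limited). The gripper opens to 87 mm and grips with 3 to 60 N. Pads are 19 mm wide; open, the fingers measure 117 mm over their backs; the gripper's body (75 mm by 190 mm) begins 51 mm behind the grasp point.
Start: joints at [-50.959, 22.042, 0.453, 0, -68.411, -14.817], TCP at [0.256, -0.57, 0.242] pointing down, gripper open.
Joint ranges: [-179.83, 179.83], [-69.29, 118.12], [-61.27, 80.66], [-181.25, 117.63], [-171.15, -9.14], [-177.46, 177.46]. Speed limits (degrees/s): [159.86, 159.86, 180, 180, 180, 180].

INTERFACE

Orientations are given as a 3x3 rotation matrix whose columns are the frame's x, y, z axes.
In Python, from station import r, viewer, job, spotter gives the robot as it stands.
- The arm moves only by the tool play_rows, never from a script. Its argument "commands" is a list of rows, each an object of numbers: "fingers": the gripper command: -1 is fully open, 1 is shut, values between are in proportion; "tx", "ty", "tz": the shift along the tool's x, y, z normalised to -1 to 1, where 1 is 750 mm; "ax", "ay", "az": the turn, a rotation vector about the tool's x, y, z normalised to -1 to 1, where 1 is pi rad. In form: [{"fingers": .., "tx": .., "ty": .., "tz": .., "ax": .., "ay": .., "az": ..}, ...]. A call has 1 to 5 rows; each row is the pose to reach, as a shift and turn from the pose commanded when the call began, along the tool's axes at that moment, turning the shorter way round; what a row does not reach only later rows make up. A row lasts 1/12 s, in which the tool goes at most 41.7 mm and 7.16 degrees, less where a joint would pass 70% of its speed; a pose out of reach is approached as far as the arm can. A call with a number of a shift or a turn outside -1 to 1 is refused whole. A call with a gripper value outside its range is refused whole. The fingers move at their own pace and stop on an object; the grip force is fixed at half the most. Time passes only in rows, so rows that repeat a pose let the fingers close. It gives the time, the measured TCP pose, the force and the opening at its end, in the units of the state.
- r.sense(): the state, without advancing time (a new reading comes with each control period).
- viewer.capture(name): name is "scene" or "top" or "wrist"; returns a dict with "image" (400x640x3 uint8, red, green, blue), "fx", "fy", "cx", "cy" (pixels), "R" (3x3) and "t" (3): a world point X has camera coordinates R X + t; the wrist camera has in their place "mount" (4x4, takes a point from camera to tool coordinates, whose origin is the TCP and whose axes are the tool frame's). Camera axes: x right, y down, z forward; pixel columns grow to the right and rows downward; lengths in m; the calibration is good to about 2 mm. A picture is of the moment at which its call begins: read the wrist's pose just before it. There is no depth.
- job.finish_job(): hands the job in, once; it reports no verdict.
Trained networks look in a picture, given as the dict that the camera call returned (one of the last four; its "shot" number tells which), for a name from the list of things; names that differ only in an ending like _2 or _b are one class to them, and where a whole thing is asked for, a point or a joint stands for the part that bears it (a point fixed in the world has none). Each returns a list of dicts, best first, with "score" (0 to 1); they miss things now and then, are a little off and sometimes report something else, mostly with a low value. They report only what shows in the picture. A call takes as long as a camera call.
- spotter.find_in(name, picture): "uv" ([column, row] in pixels, amid what is visible of it).
- spotter.silhouettes(name, picture): "region" (400x640 bool, what is visible of it) and "uv" ([column, row] in pixels, amid what is visible of it).
The state is a dict: "time_s": time; "joints": joint angles; "joint_velocities": joint speeds; "effort": joint torques, N m; "tcp_pos": TCP position; "ee_rot": TCP orientation; "wrist_force": force on the tool from outside, world axes, zero at the start; "moment": the same for the moment, N m; "gripper_width": opening from 0.0 (shut) to 1.0 (fully open).
Only numpy, scipy, OpenCV 4.12 (cv2) and the standard library are available. Lean on these libraries where they do the work, as an engineer would, in place of code of your own. Each camera call takes 0.05 s, during which the arm holds its last target. There are 200 camera calls.

## Working session

There is one attempt and no reset: what is moved stays moved. The work goes in short steps, Python scripts to look and compute and a tool call to move; the robot and the scene stay as the last step left them, time stands still between calls to the robot, and variables do not carry over. Pictures are saved under pics/ and viewed, about 8 in all and at most 12, crops included, and the job is handed in when it is done.

Besides the shell and the picture viewer there is one more tool, called as name(argument=value, ...) on one line, values as JSON. play_rows: Moves the arm, as the interface text tells. Its arguments: {"type":"object","properties":{"commands":{"type":"array"}},"required":["commands"]}

```bash
ls; mkdir -p pics; cat > h.py <<'E'
import numpy as np, cv2
from station import r, viewer, job, spotter
np.set_printoptions(precision=4,suppress=True)
def save(c,n): cv2.imwrite(f'pics/{n}.png',cv2.cvtColor(c['image'],cv2.COLOR_RGB2BGR))
def Rt(c,s=None):
    if 'mount' in c:
        s=s or r.sense(); T=np.eye(4);T[:3,:3]=s['ee_rot'];T[:3,3]=s['tcp_pos'];M=np.linalg.inv(T@np.array(c['mount']));return M[:3,:3],M[:3,3]
    return np.array(c['R']),np.array(c['t'])
def proj(c,X,s=None):
    R,t=Rt(c,s);p=np.atleast_2d(X)@R.T+t;return np.c_[c['fx']*p[:,0]/p[:,2]+c['cx'],c['fy']*p[:,1]/p[:,2]+c['cy']]
def onz(c,uv,z,s=None):
    R,t=Rt(c,s);d=R.T@np.array([(uv[0]-c['cx'])/c['fx'],(uv[1]-c['cy'])/c['fy'],1]);o=-R.T@t;return o+d*(z-o[2])/d[2]
E
python3 - <<'E'
from h import *
s=r.sense();print(s['time_s'],s['tcp_pos'],s['ee_rot'])
a=viewer.capture('scene');b=viewer.capture('top')
save(a,'s0');save(b,'t0')
for c,n in((a,'scene'),(b,'top')):
  R,t=Rt(c);print(n,-R.T@t,R[2],c['fx'])
  for k in('cleat_board','tray','bin','reagent_bottle','timer'):
    print(k,[(np.round(q['uv']),round(q['score'],2)) for q in spotter.find_in(k,c)[:3]])
E
```

```text
pics
0.0 [ 0.2562 -0.5695  0.2404] [[-0.001  -0.4101  0.912 ]
 [ 0.002   0.912   0.4101]
 [-1.      0.0022 -0.0001]]
scene [-0.0308  0.204   0.6826] [ 0.6155 -0.4243 -0.6642] 368.51282004482727
cleat_board [(array([319., 195.]), 0.56)]
tray [(array([343., 239.]), 0.65), (array([249., 252.]), 0.38), (array([318., 191.]), 0.26)]
bin [(array([349., 183.]), 0.56)]
reagent_bottle [(array([287., 281.]), 0.69)]
timer [(array([248., 248.]), 0.56)]
top [ 0.3723 -0.1392  0.9949] [ 0.1468 -0.0162 -0.989 ] 465.6187166187655
cleat_board [(array([375., 154.]), 0.56)]
tray [(array([368., 256.]), 0.92)]
bin [(array([391., 180.]), 0.81)]
reagent_bottle [(array([249., 260.]), 0.83)]
timer [(array([242., 193.]), 0.62)]
```

```bash
python3 - <<'E'
import cv2
a=cv2.imread('pics/s0.png');b=cv2.imread('pics/t0.png')
cv2.imwrite('pics/s0c.png',cv2.resize(a[110:330,180:460],(770,605),interpolation=cv2.INTER_CUBIC)[:600])
cv2.imwrite('pics/t0c.png',cv2.resize(b[100:325,200:500],(800,600),interpolation=cv2.INTER_CUBIC))
E
```

```text
(no output)
```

View pics/s0c.png

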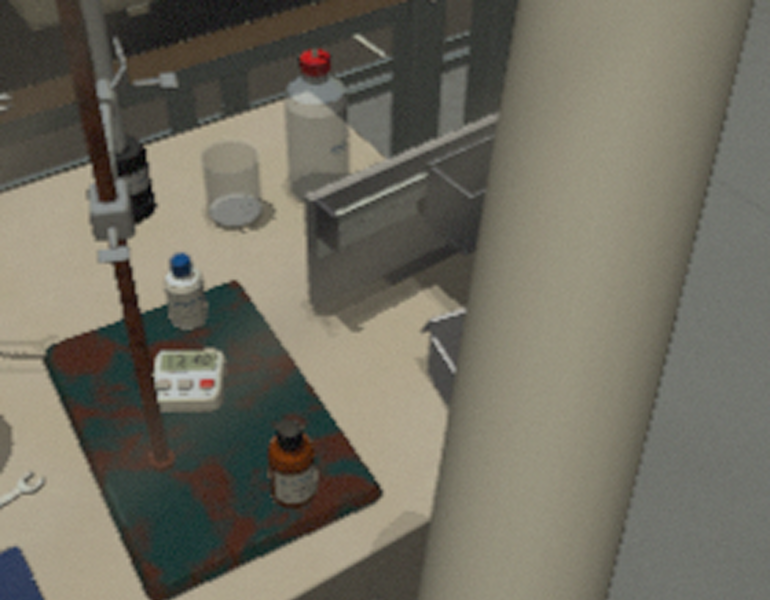

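View pics/t0c.png

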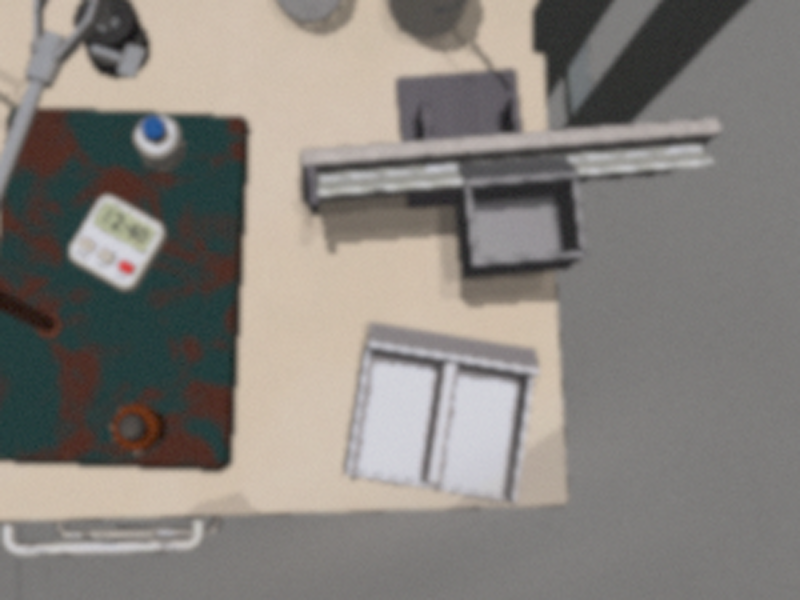

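The top view shows the board (crop (303,163)–(718,134)), with the bin right of centre, the stop at the left end, and the tray in front, turned. The bottle and timer are on the stand's foot to the left. The scene camera's view is blocked by a column.

```bash
cat > m1.py <<'E'
from h import *
from scipy.optimize import least_squares
b=viewer.capture('top')
def fit(pts,g):
    P=np.array([p[0] for p in pts]);uv=np.array([p[1] for p in pts])*.375+[200,100]-.3
    def W(q): c,s=np.cos(q[2]),np.sin(q[2]);return np.c_[q[0]+c*P[:,0]-s*P[:,1],q[1]+s*P[:,0]+c*P[:,1],P[:,2]+(q[3] if len(q)>3 else 0)]
    o=least_squares(lambda q:(proj(b,W(q))-uv).ravel(),g);return o.x,o.fun.reshape(-1,2)
B=[((0,.15,.14),(303,163)),((0,-.15,.14),(718,134)),((.012,.15,.14),(302,151)),((.012,-.15,.14),(718,121))]
T=[((-.05,.065,.05),(347,475)),((-.05,-.065,.05),(516,500)),((.049,.065,.07),(368,343)),((.049,-.065,.07),(536,368)),((.067,.065,.037),(373,325)),((.067,-.065,.037),(538,350)),((.046,0,.06),(448,360)),((-.046,0,.06),(433,487))]
N=[((-.03,.04,.143),(466,275)),((-.03,-.04,.143),(582,262))]
for n,p in(('board',B),('tray',T)):
    x,f=fit(p,[.5,-.2,0]);print(n,x[:2],np.degrees(x[2]),'res px',np.abs(f).max(0))
    if n=='board': bx=x
for p in N: print('bin corner',onz(b,np.array(p[1])*.375+[200,100],.143))
c,s=np.cos(bx[2]),np.sin(bx[2])
for p in N:
    w=onz(b,np.array(p[1])*.375+[200,100],.143)[:2]-bx[:2];print('in board',c*w[0]+s*w[1],-s*w[0]+c*w[1])
for k,z in(('reagent_bottle',.06),('timer',.03)): print(k,onz(b,spotter.find_in(k,b)[0]['uv'],z))
E
python3 m1.py
```

```text
board [ 0.5834 -0.289 ] 2.909784952524283 res px [1.3556 0.9154]
tray [ 0.3959 -0.2411] -10.363369681379668 res px [1.6138 1.3234]
bin corner [ 0.4941 -0.2528  0.143 ]
bin corner [ 0.5013 -0.3341  0.143 ]
in board -0.08740958395854112 0.04068340523394043
in board -0.08429689516694922 -0.04084630603605937
reagent_bottle [ 0.396  -0.0144  0.06  ]Traceback (most recent call last):
  File "m1.py", line 18, in <module>
    for k,z in(('reagent_bottle',.06),('timer',.03)): print(k,onz(b,spotter.find_in(k,b)[0]['uv'],z))
                                                                    ~~~~~~~~~~~~~~~~~~~~^^^
IndexError: list index out of range
```

```bash
python3 - <<'E'
import cv2
a=cv2.imread('pics/s0.png');b=cv2.imread('pics/t0.png')
cv2.imwrite('pics/both.png',cv2.vconcat([cv2.resize(a,(480,300)),cv2.resize(b,(480,300))]))
E
```

```text
(no output)
```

View pics/both.png

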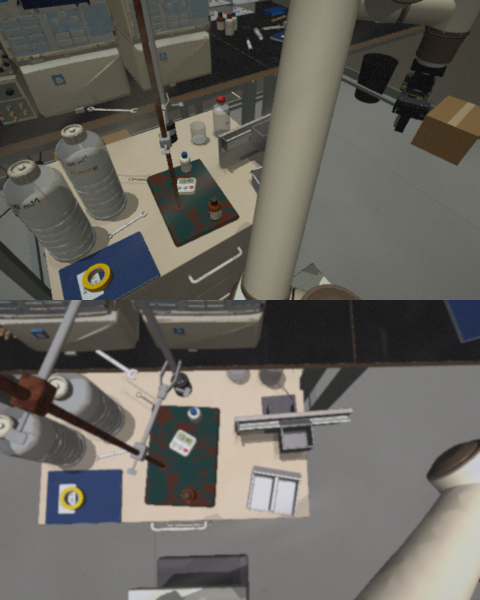

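play_rows(commands=[{"fingers":0.6,"tx":0,"ty":0.05,"tz":0.1,"ax":0.118,"ay":0,"az":0},{"fingers":1,"tx":0,"ty":0.05,"tz":0.1,"ax":0.118,"ay":0,"az":0},{"fingers":1,"tx":0,"ty":0.05,"tz":0.1,"ax":0.118,"ay":0,"az":0},{"fingers":1,"tx":0,"ty":0.05,"tz":0.1,"ax":0.118,"ay":0,"az":0}])

```text
time_s: 1.08
tcp_pos: [0.3108, -0.5035, 0.242]
ee_rot: [[0.0, -0.053, 0.999], [-0.0, 0.999, 0.053], [-1.0, -0.0, 0.0]]
wrist_force: [0.4, -0.4, 0.2]
gripper_width: 0.782
```

play_rows(commands=[{"fingers":1,"tx":0,"ty":0.0865,"tz":0.1655,"ax":0,"ay":0,"az":0},{"fingers":1,"tx":0,"ty":0.0865,"tz":0.1655,"ax":0,"ay":0,"az":0},{"fingers":1,"tx":0,"ty":0.0865,"tz":0.1655,"ax":0,"ay":0,"az":0},{"fingers":1,"tx":0,"ty":0.0865,"tz":0.1655,"ax":0,"ay":0,"az":0}])

```text
time_s: 1.42
tcp_pos: [0.4332, -0.4325, 0.2414]
ee_rot: [[0.001, -0.057, 0.998], [-0.001, 0.998, 0.057], [-1.0, -0.001, 0.001]]
wrist_force: [0.0, -1.2, 0.2]
gripper_width: 0.476
```

```bash
python3 - <<'E'
from h import *
s=r.sense();w=viewer.capture('wrist');save(w,'w1');print(s['tcp_pos'],s['ee_rot'],s['gripper_width'])
R,t=Rt(w,s);print(-R.T@t,R[2])
for k in('cleat_board','bin','tray'):
  print(k,[(np.round(q['uv']),round(q['score'],2)) for q in spotter.find_in(k,w)[:2]])
E
```

```text
[ 0.4332 -0.4325  0.2414] [[ 0.0012 -0.0574  0.9983]
 [-0.0005  0.9983  0.0574]
 [-1.     -0.0006  0.0012]] 0.4761442077045468
[ 0.3654 -0.4355  0.3844] [ 0.2485  0.0132 -0.9685]
cleat_board [(array([337., 298.]), 0.9)]
bin []
tray [(array([498., 162.]), 0.87)]
```

View pics/w1.png

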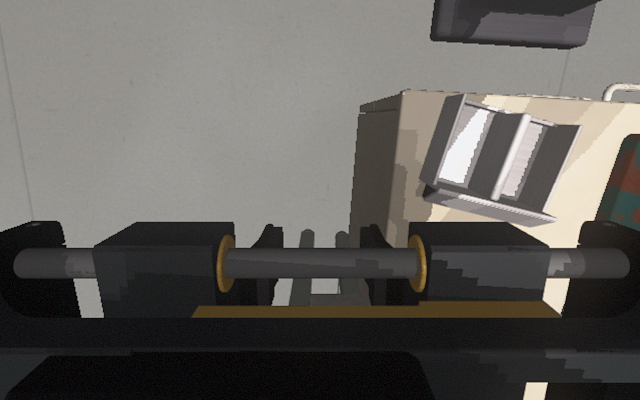

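The wrist camera looks back toward the robot. The tray is at about (500,160), with its rib running from (525,118) to (497,195), and the gripper hides the board. Next I go to the push start.

play_rows(commands=[{"fingers":1,"tx":0,"ty":0.087,"tz":0.164,"ax":0,"ay":0,"az":0},{"fingers":1,"tx":0,"ty":0.087,"tz":0.164,"ax":0,"ay":0,"az":0},{"fingers":1,"tx":0,"ty":0.087,"tz":0.164,"ax":0,"ay":0,"az":0},{"fingers":1,"tx":0,"ty":0.087,"tz":0.164,"ax":0,"ay":0,"az":0},{"fingers":1,"tx":0,"ty":0.087,"tz":0.164,"ax":0,"ay":0,"az":0}])

```text
time_s: 2.03
tcp_pos: [0.5509, -0.3617, 0.2408]
ee_rot: [[-0.0, -0.055, 0.999], [0.0, 0.999, 0.055], [-1.0, 0.0, -0.0]]
wrist_force: [0.7, -0.1, -0.3]
gripper_width: 0.013
```

```bash
python3 - <<'E'
from h import *
s=r.sense();w=viewer.capture('wrist');print(s['tcp_pos'],s['gripper_width'])
t=viewer.capture('top')
cv2.imwrite('pics/t2c.png',cv2.cvtColor(cv2.resize(t['image'][100:325,250:550],(800,600),interpolation=cv2.INTER_CUBIC),cv2.COLOR_RGB2BGR))
E
```

```text
[ 0.5509 -0.3617  0.2408] 0.012616670243488263
```

View pics/t2c.png

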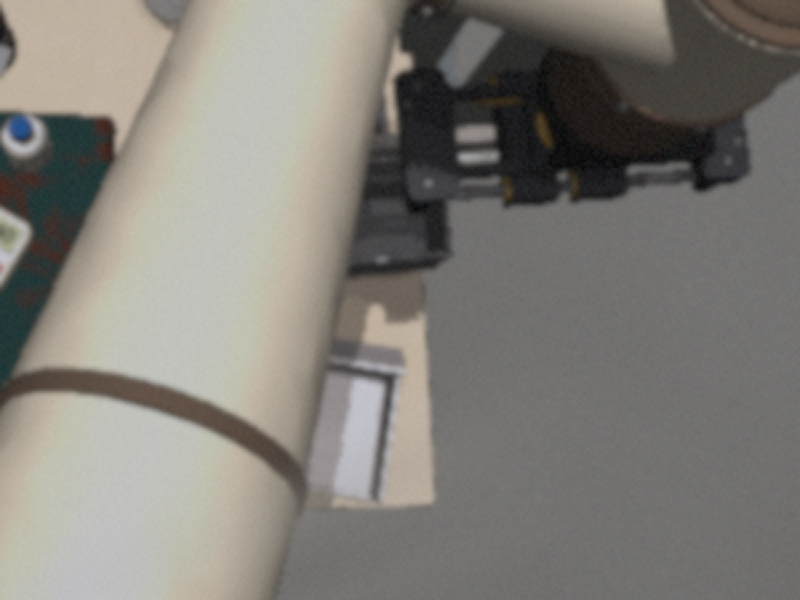

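The view agrees with the estimate: the jaws sit right of the bin and the bin's front-right corner is at crop (447,260). Now I descend and push.

play_rows(commands=[{"fingers":1,"tx":0.05,"ty":0,"tz":0,"ax":0,"ay":0,"az":0},{"fingers":1,"tx":0.1,"ty":0,"tz":0,"ax":0,"ay":0,"az":0},{"fingers":1,"tx":0.155,"ty":0,"tz":0,"ax":0,"ay":0,"az":0},{"fingers":1,"tx":0.155,"ty":0,"tz":0,"ax":0,"ay":0,"az":0}])

```text
time_s: 2.47
tcp_pos: [0.5423, -0.3611, 0.1167]
ee_rot: [[-0.015, -0.047, 0.999], [0.009, 0.999, 0.047], [-1.0, 0.009, -0.015]]
wrist_force: [-2.3, 0.0, -1.8]
gripper_width: 0.009
```

play_rows(commands=[{"fingers":1,"tx":0,"ty":0.02,"tz":0,"ax":0,"ay":0,"az":0},{"fingers":1,"tx":0,"ty":0.04,"tz":0,"ax":0,"ay":0,"az":0},{"fingers":1,"tx":0,"ty":0.055,"tz":0,"ax":0,"ay":0,"az":0},{"fingers":1,"tx":0,"ty":0.07,"tz":0,"ax":0,"ay":0,"az":0}])

```text
time_s: 2.8
tcp_pos: [0.5474, -0.3091, 0.1282]
ee_rot: [[0.004, -0.053, 0.999], [-0.002, 0.999, 0.053], [-1.0, -0.002, 0.004]]
wrist_force: [0.1, -1.9, -0.4]
gripper_width: 0.004
```

play_rows(commands=[{"fingers":1,"tx":0,"ty":0.015,"tz":0,"ax":0,"ay":0,"az":0},{"fingers":1,"tx":0,"ty":0.03,"tz":0,"ax":0,"ay":0,"az":0},{"fingers":1,"tx":0,"ty":0.045,"tz":0,"ax":0,"ay":0,"az":0},{"fingers":1,"tx":0,"ty":0.06,"tz":0,"ax":0,"ay":0,"az":0}])

```text
time_s: 3.13
tcp_pos: [0.5452, -0.2645, 0.1269]
ee_rot: [[0.003, -0.053, 0.999], [-0.002, 0.999, 0.053], [-1.0, -0.002, 0.002]]
wrist_force: [-0.6, -5.7, 4.1]
gripper_width: 0.008
```

play_rows(commands=[{"fingers":1,"tx":0,"ty":0.01,"tz":0,"ax":0,"ay":0,"az":0},{"fingers":1,"tx":0,"ty":0.016,"tz":0,"ax":0,"ay":0,"az":0},{"fingers":1,"tx":0,"ty":0.02,"tz":0,"ax":0,"ay":0,"az":0},{"fingers":1,"tx":0,"ty":0.02,"tz":0,"ax":0,"ay":0,"az":0}])

```text
time_s: 3.47
tcp_pos: [0.5444, -0.2494, 0.1267]
ee_rot: [[0.002, -0.053, 0.999], [-0.001, 0.999, 0.053], [-1.0, -0.001, 0.002]]
wrist_force: [-1.4, -4.5, 3.0]
gripper_width: 0.004
```

```bash
python3 - <<'E'
from h import *
s=r.sense();print(s['tcp_pos'],s['wrist_force'],s['moment'])
t=viewer.capture('top');save(t,'t3')
cv2.imwrite('pics/t3c.png',cv2.cvtColor(cv2.resize(t['image'][100:250,280:480],(800,600),interpolation=cv2.INTER_CUBIC),cv2.COLOR_RGB2BGR))
E
```

```text
[ 0.5444 -0.2494  0.1267] [-1.4237 -4.4946  2.992 ] [-0.8965  0.0726 -0.0319]
```

play_rows(commands=[{"fingers":1,"tx":0,"ty":0.006,"tz":0,"ax":0,"ay":0,"az":0},{"fingers":1,"tx":0,"ty":0.01,"tz":0,"ax":0,"ay":0,"az":0},{"fingers":1,"tx":0,"ty":0.01,"tz":0,"ax":0,"ay":0,"az":0}])

```text
time_s: 3.77
tcp_pos: [0.5441, -0.2438, 0.1266]
ee_rot: [[0.002, -0.053, 0.999], [-0.003, 0.999, 0.053], [-1.0, -0.003, 0.002]]
wrist_force: [0.0, -9.8, 4.6]
gripper_width: 0.0
```

play_rows(commands=[{"fingers":1,"tx":0,"ty":0.005,"tz":0,"ax":0,"ay":0,"az":0},{"fingers":1,"tx":0,"ty":0.008,"tz":0,"ax":0,"ay":0,"az":0},{"fingers":1,"tx":0,"ty":0.008,"tz":0,"ax":0,"ay":0,"az":0}])

```text
time_s: 4.02
tcp_pos: [0.5434, -0.243, 0.1279]
ee_rot: [[0.002, -0.053, 0.999], [-0.01, 0.999, 0.053], [-1.0, -0.011, 0.001]]
wrist_force: [-3.7, -29.0, 4.6]
gripper_width: 0.005
```

The force jumped to 29 N with no further travel, so the bin is at the stop. I back off, rise and look.

play_rows(commands=[{"fingers":1,"tx":0,"ty":-0.015,"tz":0,"ax":0,"ay":0,"az":0},{"fingers":1,"tx":0,"ty":-0.03,"tz":0,"ax":0,"ay":0,"az":0},{"fingers":1,"tx":-0.05,"ty":-0.03,"tz":0,"ax":0,"ay":0,"az":0},{"fingers":0,"tx":-0.1,"ty":-0.03,"tz":0,"ax":0,"ay":0,"az":0},{"fingers":-1,"tx":-0.155,"ty":-0.03,"tz":0,"ax":0,"ay":0,"az":0}])

```text
time_s: 4.43
tcp_pos: [0.5433, -0.2577, 0.2405]
ee_rot: [[-0.005, -0.052, 0.999], [0.003, 0.999, 0.052], [-1.0, 0.003, -0.005]]
wrist_force: [1.2, 0.7, 1.2]
gripper_width: 0.086
```

play_rows(commands=[{"fingers":-1,"tx":0,"ty":0,"tz":-0.03,"ax":0.07,"ay":0,"az":0},{"fingers":-1,"tx":0,"ty":0,"tz":-0.03,"ax":0.07,"ay":0,"az":0},{"fingers":-1,"tx":0,"ty":0,"tz":-0.03,"ax":0.07,"ay":0,"az":0}])

```text
time_s: 4.68
tcp_pos: [0.5213, -0.259, 0.2419]
ee_rot: [[0.001, 0.169, 0.986], [0.002, 0.986, -0.169], [-1.0, 0.002, 0.001]]
wrist_force: [0.4, -0.3, -1.3]
gripper_width: 0.295
```

```bash
python3 - <<'E'
from h import *
import pickle
s=r.sense();w=viewer.capture('wrist');t=viewer.capture('top');save(w,'w4');save(t,'t4');print(s['tcp_pos'],s['joint_velocities'],s['joints'])
pickle.dump((s,w,t),open('p4.pkl','wb'))
a=cv2.resize(w['image'][0:260],(800,325),interpolation=cv2.INTER_CUBIC)
b=cv2.resize(t['image'][120:220,270:560],(800,275),interpolation=cv2.INTER_CUBIC)
cv2.imwrite('pics/c4.png',cv2.cvtColor(cv2.vconcat([a,b]),cv2.COLOR_RGB2BGR))
E
```

```text
[ 0.5213 -0.259   0.2419] [0.19   1.9041 0.0346 0.664  0.4807 7.4317] [-10.5402  17.8515  -5.7183  -0.1206 -66.3841 -89.1201]
```

View pics/c4.png

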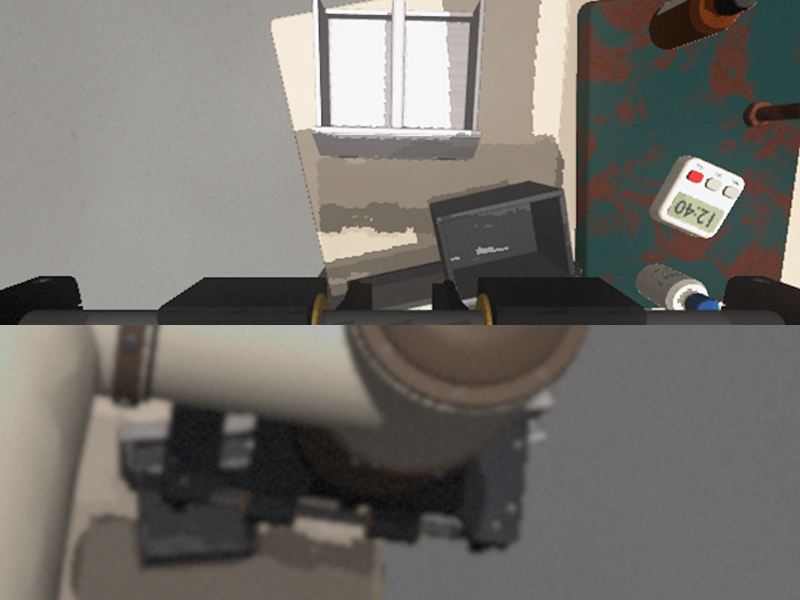

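The wrist view shows the tray square-on, with its rib at crop column 397 and its back-plate line near row 135. The bin's front rim runs (437,217)–(566,192). Now I fit the poses of both.

```bash
cat > m2.py <<'E'
from h import *
import pickle
from scipy.optimize import least_squares
s,w,t=pickle.load(open('p4.pkl','rb'))
def W(q,P): c,n=np.cos(q[2]),np.sin(q[2]);return np.c_[q[0]+c*P[:,0]-n*P[:,1],q[1]+n*P[:,0]+c*P[:,1],P[:,2]]
def fit(pts,g):
    P=np.array([p[0] for p in pts]);uv=np.array([p[1] for p in pts])/1.25
    o=least_squares(lambda q:(proj(w,W(q,P),s)-uv).ravel(),g);return o.x,o.fun.reshape(-1,2)
T=[((.049,.065,.07),(480,136)),((.049,-.065,.07),(314,132)),((.067,.065,.037),(474,160)),((.067,-.065,.037),(321,156)),((.046,0,.06),(397,127)),((-.01,0,.06),(397,40))]
N=[((-.03,.04,.143),(566,192)),((-.03,-.04,.143),(437,217)),((-.03,.04,.075),(530,181)),((-.03,-.04,.075),(430,200)),((.03,.04,.143),(576,272))]
for n,p,g in(('tray',T,[.396,-.24,-.18]),('bin',N,[.53,-.19,.05])):
    x,f=fit(p,g);print(n,x[:2],np.degrees(x[2]));print(f.round(1).tolist())
    if n=='bin':
        c,k=np.cos(x[2]),np.sin(x[2]);print('board from bin',x[0]+.05*c+.1*k,x[1]+.05*k-.1*c)
E
python3 m2.py
```

```text
tray [ 0.3964 -0.2393] -10.728837500588007
[[1.8, -2.3], [-2.1, -1.8], [-0.7, -3.1], [-0.3, -2.3], [0.1, 0.7], [1.0, 7.8]]
bin [ 0.5283 -0.1912] 3.1612953634364183
[[-0.1, -3.6], [-0.5, -0.4], [0.4, -2.2], [-0.9, 1.0], [1.0, 5.7]]
board from bin 0.5837043195482611 -0.28829723359638204
```

The two estimates agree: the board from the bin fit is (0.5837, -0.2883), yaw 3.2°, and from the first fit it is (0.5834, -0.289), yaw 2.9°. So the bin is at the stop. Next I move above the tray's rib.

play_rows(commands=[{"fingers":0,"tx":0,"ty":-0.003,"tz":-0.15,"ax":0.005,"ay":0,"az":0},{"fingers":0,"tx":0,"ty":-0.003,"tz":-0.15,"ax":0.005,"ay":0,"az":0},{"fingers":0,"tx":0,"ty":-0.003,"tz":-0.15,"ax":0.005,"ay":0,"az":0},{"fingers":0,"tx":0,"ty":-0.003,"tz":-0.15,"ax":0.005,"ay":0,"az":0},{"fingers":0,"tx":0,"ty":-0.003,"tz":-0.15,"ax":0.005,"ay":0,"az":0}])

```text
time_s: 5.2
tcp_pos: [0.4097, -0.243, 0.2414]
ee_rot: [[-0.0, 0.181, 0.984], [0.0, 0.984, -0.181], [-1.0, 0.0, -0.0]]
wrist_force: [0.4, -0.6, 0.5]
gripper_width: 0.498
```

```bash
python3 - <<'E'
from h import *
s=r.sense();w=viewer.capture('wrist');s=r.sense()
print(s['tcp_pos'],s['ee_rot'][:,1],s['gripper_width'])
R=np.array(s['ee_rot']);d=np.array([.4073,-.2415,.045])-s['tcp_pos'];print((R.T@d/.75).round(4))
# overlay predicted rib & back plate
im=w['image'].copy();y=np.radians(-10.6);c,n=np.cos(y),np.sin(y)
for P in([(-.046,0,.06),(.046,0,.06)],[(.049,-.065,.07),(.049,.065,.07)],[(.067,-.065,.037),(.067,.065,.037)],[(-.05,-.065,.05),(.05,-.065,.05)]):
    X=[(.3955+c*p[0]-n*p[1],-.2393+n*p[0]+c*p[1],p[2]) for p in P];u=proj(w,X,s);cv2.line(im,*[tuple(int(v) for v in q) for q in u],(255,0,0),1)
cv2.imwrite('pics/w5.png',cv2.cvtColor(im,cv2.COLOR_RGB2BGR))
E
```

```text
[ 0.4108 -0.2433  0.2415] [0.1807 0.9835 0.0001] 0.497519338985244
[ 0.262   0.0015 -0.0052]
```

View pics/w5.png

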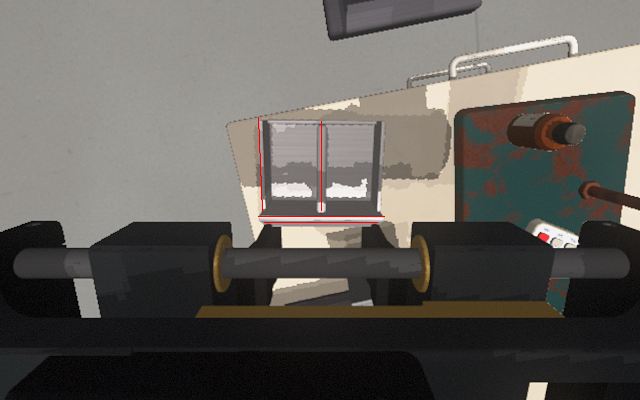

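The overlaid model lines sit on the tray's rib, back plate and strip. I descend and grip.

play_rows(commands=[{"fingers":0,"tx":0.055,"ty":0.0015,"tz":-0.005,"ax":0,"ay":0,"az":0},{"fingers":0,"tx":0.11,"ty":0.0015,"tz":-0.005,"ax":0,"ay":0,"az":0},{"fingers":0,"tx":0.165,"ty":0.0015,"tz":-0.005,"ax":0,"ay":0,"az":0},{"fingers":0,"tx":0.215,"ty":0.0015,"tz":-0.005,"ax":0,"ay":0,"az":0},{"fingers":0,"tx":0.24,"ty":0.0015,"tz":-0.005,"ax":0,"ay":0,"az":0}])

```text
time_s: 5.67
tcp_pos: [0.4056, -0.2409, 0.0568]
ee_rot: [[-0.007, 0.182, 0.983], [0.002, 0.983, -0.182], [-1.0, 0.001, -0.007]]
wrist_force: [-0.3, -0.0, 0.4]
gripper_width: 0.499
```

play_rows(commands=[{"fingers":0,"tx":0.022,"ty":0,"tz":0,"ax":0,"ay":0,"az":0},{"fingers":0,"tx":0.022,"ty":0,"tz":0,"ax":0,"ay":0,"az":0},{"fingers":1,"tx":0.022,"ty":0,"tz":0,"ax":0,"ay":0,"az":0},{"fingers":1,"tx":0.022,"ty":0,"tz":0,"ax":0,"ay":0,"az":0},{"fingers":1,"tx":0.022,"ty":0,"tz":0,"ax":0,"ay":0,"az":0}])

```text
time_s: 6.08
tcp_pos: [0.4083, -0.2418, 0.0461]
ee_rot: [[0.003, 0.182, 0.983], [-0.001, 0.983, -0.182], [-1.0, -0.0, 0.003]]
wrist_force: [-0.2, -0.1, -0.7]
gripper_width: 0.354
```

play_rows(commands=[{"fingers":1,"tx":0,"ty":0,"tz":0,"ax":0,"ay":0,"az":0},{"fingers":1,"tx":0,"ty":0,"tz":0,"ax":0,"ay":0,"az":0},{"fingers":1,"tx":0,"ty":0,"tz":0,"ax":0,"ay":0,"az":0},{"fingers":1,"tx":0,"ty":0,"tz":0,"ax":0,"ay":0,"az":0}])

```text
time_s: 6.42
tcp_pos: [0.4072, -0.2418, 0.0458]
ee_rot: [[0.001, 0.183, 0.983], [-0.0, 0.983, -0.183], [-1.0, -0.0, 0.002]]
wrist_force: [-0.1, 0.1, 3.9]
gripper_width: 0.114
```

play_rows(commands=[{"fingers":1,"tx":-0.02,"ty":0,"tz":0,"ax":0,"ay":0,"az":0},{"fingers":1,"tx":-0.06,"ty":0,"tz":0,"ax":0,"ay":0,"az":0},{"fingers":1,"tx":-0.1,"ty":0,"tz":0,"ax":0,"ay":0,"az":0},{"fingers":1,"tx":-0.15,"ty":0,"tz":0,"ax":0,"ay":0,"az":0},{"fingers":1,"tx":-0.2,"ty":0,"tz":0,"ax":0,"ay":0,"az":0}])

```text
time_s: 6.83
tcp_pos: [0.405, -0.2409, 0.1951]
ee_rot: [[-0.004, 0.183, 0.983], [0.002, 0.983, -0.183], [-1.0, 0.001, -0.004]]
wrist_force: [2.1, -0.2, -5.0]
gripper_width: 0.111
```

play_rows(commands=[{"fingers":1,"tx":-0.05,"ty":0,"tz":0,"ax":-0.0378,"ay":0,"az":0},{"fingers":1,"tx":-0.07,"ty":0,"tz":0,"ax":-0.0756,"ay":0,"az":0},{"fingers":1,"tx":-0.07,"ty":0,"tz":0,"ax":-0.0756,"ay":0,"az":0},{"fingers":1,"tx":-0.07,"ty":0,"tz":0,"ax":-0.0756,"ay":0,"az":0}])

```text
time_s: 7.17
tcp_pos: [0.4058, -0.2409, 0.2465]
ee_rot: [[-0.001, -0.05, 0.999], [0.002, 0.999, 0.05], [-1.0, 0.002, -0.001]]
wrist_force: [-0.9, 0.3, -5.9]
gripper_width: 0.107
```

```bash
cat > plan.py <<'E'
from h import *
import sys
from scipy.spatial.transform import Rotation as Ro
B=np.array([.5836,-.2886]);YB=np.radians(3.05)
G=np.array([.012,0,.046]) # TCP in tray
def go(strip_x,strip_z,y,phi,dyaw=0,s=None):
    """move numbers so that tray strip edge is at board (x,z), tray y, tipped phi deg"""
    s=s or r.sense();Rb=Ro.from_euler('z',YB).as_matrix();Rt_=Rb@Ro.from_euler('y',phi,degrees=True).as_matrix()
    T=Rt_@np.array([[0,0,1],[0,1,0],[-1,0,0]])  # tool: x down,y=tray y,z=tray x
    p=np.r_[B,0]+Rb@[strip_x,y,strip_z]+Rt_@(G-[.067,0,.037])
    R0=np.array(s['ee_rot']);d=R0.T@(p-s['tcp_pos'])/.75;a=Ro.from_matrix(R0.T@T).as_rotvec()/np.pi
    print('tcp',p,'shift',d.round(4),'turn',a.round(4))
if __name__=='__main__':
    s=r.sense();print(s['tcp_pos'],s['ee_rot'],s['wrist_force'],s['gripper_width'],s['time_s'])
    go(*map(float,sys.argv[1:5]),s=s)
E
python3 plan.py -.06 .2 -.018 15
```

```text
[ 0.4058 -0.2409  0.2465] [[-0.0008 -0.05    0.9987]
 [ 0.002   0.9987  0.05  ]
 [-1.      0.0021 -0.0007]] [-0.9     0.2723 -5.8915] 0.10665335176132537 7.1667
tcp [ 0.4739 -0.3125  0.2229] shift [ 0.0312 -0.1     0.0859] turn [-0.0009  0.0831 -0.0008]
```

play_rows(commands=[{"fingers":1,"tx":0,"ty":-0.04,"tz":0,"ax":0,"ay":0.035,"az":0},{"fingers":1,"tx":0,"ty":-0.08,"tz":0.02,"ax":0,"ay":0.07,"az":0},{"fingers":1,"tx":0.015,"ty":-0.1,"tz":0.05,"ax":0,"ay":0.083,"az":0},{"fingers":1,"tx":0.031,"ty":-0.1,"tz":0.086,"ax":0,"ay":0.083,"az":0},{"fingers":1,"tx":0.031,"ty":-0.1,"tz":0.086,"ax":0,"ay":0.083,"az":0}])

```text
time_s: 7.58
tcp_pos: [0.4776, -0.3123, 0.2157]
ee_rot: [[-0.265, -0.051, 0.963], [-0.009, 0.999, 0.05], [-0.964, 0.005, -0.265]]
wrist_force: [-1.0, 1.1, -6.7]
gripper_width: 0.11
```

play_rows(commands=[{"fingers":1,"tx":0,"ty":0,"tz":0,"ax":0,"ay":0,"az":0},{"fingers":1,"tx":0,"ty":0,"tz":0,"ax":0,"ay":0,"az":0}])

```text
time_s: 7.75
tcp_pos: [0.474, -0.3124, 0.2216]
ee_rot: [[-0.263, -0.052, 0.963], [-0.012, 0.999, 0.051], [-0.965, 0.002, -0.263]]
wrist_force: [-0.2, -0.4, -4.7]
gripper_width: 0.113
```

```bash
python3 plan.py -.02 .165 -.018 15; python3 - <<'E'
from plan import *
t=viewer.capture('top');sc=viewer.capture('scene');s=r.sense();w=viewer.capture('wrist')
a=cv2.resize(w['image'][:230,100:600],(800,368));b=cv2.resize(t['image'][120:220,270:560],(400,230));c=cv2.resize(sc['image'][110:250,260:500],(400,230))
cv2.imwrite('pics/c6.png',cv2.cvtColor(cv2.vconcat([a,cv2.hconcat([b,c])]),cv2.COLOR_RGB2BGR))
E
```

```text
[ 0.474  -0.3124  0.2216] [[-0.2626 -0.0523  0.9635]
 [-0.0117  0.9986  0.051 ]
 [-0.9648  0.0022 -0.2628]] [-0.2007 -0.3517 -4.6871] 0.11345267210684355 7.75
tcp [ 0.5139 -0.3103  0.1879] shift [ 0.0293 -0.0002  0.0631] turn [-0.0001 -0.0013 -0.0007]
```

View pics/c6.png

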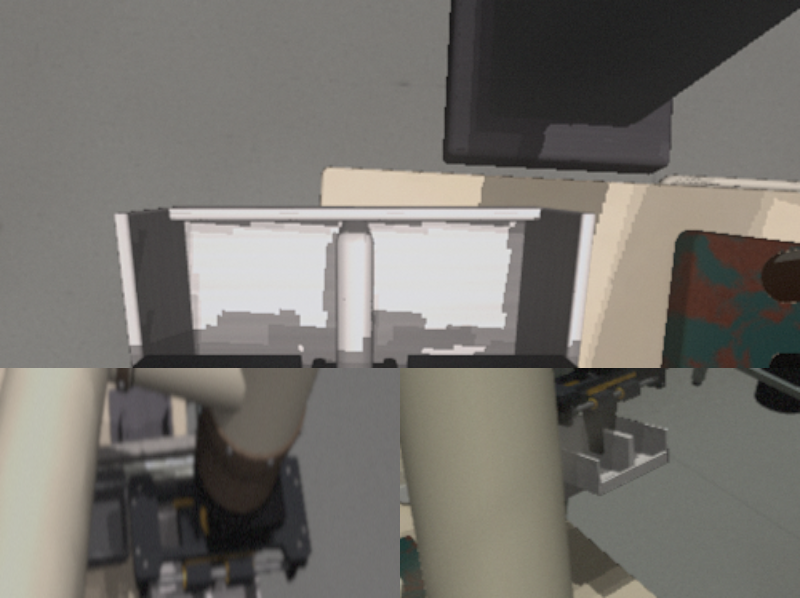

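The tray is rigid and square in the grip, with its rib end at crop (355,235) and wall tops at (122,213) and (590,213). I check its place in the hand from these.

```bash
python3 - <<'E'
from plan import *
w=viewer.capture('wrist');M=np.linalg.inv(np.array(w['mount']))
for G in([.012,0,.046],[.010,0,.046],[.014,0,.046],[.012,0,.049]):
    out=[]
    for p in([-.046,0,.06],[-.05,.065,.05],[-.05,-.065,.05],[-.05,.05,.018]):
        q=np.array(p)-G;t=M[:3,:3]@[-q[2],q[1],q[0]]+M[:3,3]
        out.append([((w['fx']*t[0]/t[2]+w['cx'])-100)*1.6,(w['fy']*t[1]/t[2]+w['cy'])*1.6])
    print(G,np.round(out).tolist())
E
```

```text
[0.012, 0, 0.046] [[351.0, 225.0], [595.0, 207.0], [108.0, 207.0], [504.0, 203.0]]
[0.01, 0, 0.046] [[351.0, 233.0], [594.0, 215.0], [109.0, 215.0], [504.0, 209.0]]
[0.014, 0, 0.046] [[351.0, 217.0], [596.0, 199.0], [107.0, 199.0], [505.0, 197.0]]
[0.012, 0, 0.049] [[351.0, 224.0], [590.0, 207.0], [113.0, 206.0], [502.0, 203.0]]
```

```bash
sed -i 's/\.012,0,\.046\]) #/.0105,-.0005,.047]) #/' plan.py; for a in "-.02 .165" "-.009 .15" "-.008 .134"; do python3 plan.py $a -.018 15|tail -1; done
```

```text
tcp [ 0.5127 -0.3109  0.1893] shift [ 0.0328 -0.0002  0.0614] turn [-0.      0.0006  0.0001]
tcp [ 0.5237 -0.3103  0.1743] shift [ 0.0483 -0.0002  0.0807] turn [-0.      0.0006  0.0001]
tcp [ 0.5247 -0.3103  0.1583] shift [ 0.0686 -0.0002  0.0875] turn [-0.      0.0006  0.0001]
```

play_rows(commands=[{"fingers":1,"tx":0.012,"ty":0,"tz":0.02,"ax":0,"ay":0,"az":0},{"fingers":1,"tx":0.024,"ty":0,"tz":0.042,"ax":0,"ay":0,"az":0},{"fingers":1,"tx":0.033,"ty":0,"tz":0.061,"ax":0,"ay":0,"az":0},{"fingers":1,"tx":0.041,"ty":0,"tz":0.071,"ax":0,"ay":0,"az":0},{"fingers":1,"tx":0.048,"ty":0,"tz":0.081,"ax":0,"ay":0,"az":0}])

```text
time_s: 8.37
tcp_pos: [0.5214, -0.31, 0.1733]
ee_rot: [[-0.267, -0.053, 0.962], [-0.012, 0.999, 0.052], [-0.964, 0.002, -0.267]]
wrist_force: [-5.9, 0.2, -5.9]
gripper_width: 0.114
```

play_rows(commands=[{"fingers":1,"tx":0,"ty":0,"tz":0,"ax":0,"ay":0,"az":0},{"fingers":1,"tx":0,"ty":0,"tz":0,"ax":0,"ay":0,"az":0}])

```text
time_s: 8.53
tcp_pos: [0.5224, -0.3098, 0.1722]
ee_rot: [[-0.264, -0.053, 0.963], [-0.012, 0.999, 0.052], [-0.965, 0.003, -0.264]]
wrist_force: [-3.7, 0.8, -8.7]
gripper_width: 0.113
```

```bash
for a in "-.0085 .14" "-.008 .132" "-.006 .124"; do python3 plan.py $a -.018 15|tail -1; done;  python3 - <<'E'
from plan import *
s=r.sense();print(s['tcp_pos'],s['wrist_force'],s['moment'])
t=viewer.capture('top');sc=viewer.capture('scene')
b=cv2.resize(t['image'][120:220,290:490],(800,400),interpolation=cv2.INTER_CUBIC);c=cv2.resize(sc['image'][110:210,290:490],(400,200))
cv2.imwrite('pics/c7.png',cv2.cvtColor(b,cv2.COLOR_RGB2BGR))
E
```

```text
tcp [ 0.5242 -0.3103  0.1643] shift [ 0.0096 -0.0009  0.005 ] turn [ 0.0002 -0.0016 -0.0008]
tcp [ 0.5247 -0.3103  0.1563] shift [ 0.0197 -0.0009  0.0084] turn [ 0.0002 -0.0016 -0.0008]
tcp [ 0.5267 -0.3102  0.1483] shift [ 0.0293 -0.0009  0.0138] turn [ 0.0002 -0.0016 -0.0008]
[ 0.5224 -0.3098  0.1722] [-3.6589  0.7617 -8.6664] [0.062  0.1651 0.0741]
```

View pics/c7.png

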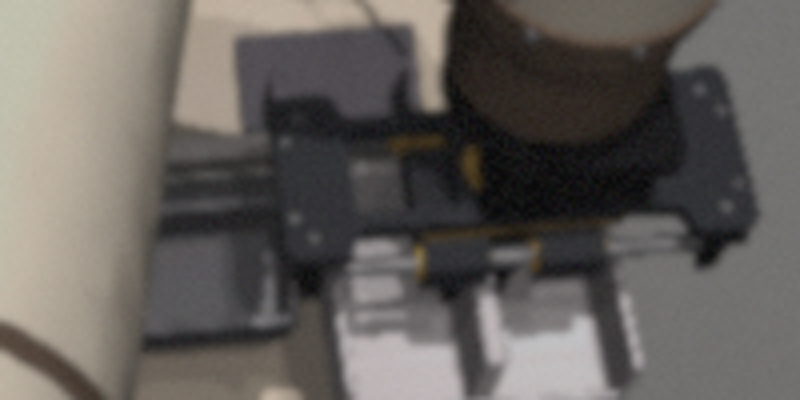

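The tray is right of the bin with about a 15 mm gap (crop columns 290–335), and its strip is over the rail. I lower gently.

play_rows(commands=[{"fingers":1,"tx":0.005,"ty":0,"tz":0.002,"ax":0,"ay":0,"az":0},{"fingers":1,"tx":0.0096,"ty":0,"tz":0.004,"ax":0,"ay":0,"az":0},{"fingers":1,"tx":0.0096,"ty":0,"tz":0.004,"ax":0,"ay":0,"az":0}])

```text
time_s: 8.88
tcp_pos: [0.5264, -0.3105, 0.1663]
ee_rot: [[-0.255, -0.054, 0.965], [-0.015, 0.999, 0.052], [-0.967, -0.001, -0.255]]
wrist_force: [-1.2, -0.7, -6.3]
gripper_width: 0.113
```

play_rows(commands=[{"fingers":1,"tx":0.005,"ty":0,"tz":0.002,"ax":0,"ay":0,"az":0},{"fingers":1,"tx":0.01,"ty":0,"tz":0.003,"ax":0,"ay":0,"az":0},{"fingers":1,"tx":0.01,"ty":0,"tz":0.003,"ax":0,"ay":0,"az":0}])

```text
time_s: 9.13
tcp_pos: [0.5269, -0.3102, 0.1581]
ee_rot: [[-0.255, -0.054, 0.965], [-0.014, 0.999, 0.052], [-0.967, -0.0, -0.256]]
wrist_force: [0.3, 0.7, -5.3]
gripper_width: 0.112
```

```bash
for a in "-.007 .127" "-.006 .121"; do python3 plan.py $a -.018 15|tail -1; done;  python3 plan.py -.005 .118 -.018 10; python3 plan.py -.0045 .117 -.018 5|tail -1;
```

```text
tcp [ 0.5257 -0.3102  0.1513] shift [0.0091 0.0001 0.0008] turn [0.0003 0.0011 0.0002]
tcp [ 0.5267 -0.3102  0.1453] shift [0.0165 0.0001 0.0041] turn [0.0003 0.0011 0.0002]
[ 0.5269 -0.3102  0.1581] [[-0.2552 -0.0542  0.9654]
 [-0.0142  0.9985  0.0523]
 [-0.9668 -0.0004 -0.2556]] [ 0.263   0.6969 -5.2797] 0.11202799807290018 9.1333
tcp [ 0.5258 -0.3102  0.1377] shift [0.0267 0.0001 0.0055] turn [ 0.0003 -0.0267  0.0002]
tcp [ 0.5248 -0.3103  0.1319] shift [0.0345 0.0001 0.0062] turn [ 0.0003 -0.0545  0.0002]
```

play_rows(commands=[{"fingers":1,"tx":0.005,"ty":0,"tz":0.0005,"ax":0,"ay":0,"az":0},{"fingers":1,"tx":0.009,"ty":0,"tz":0.001,"ax":0,"ay":0,"az":0},{"fingers":1,"tx":0.009,"ty":0,"tz":0.001,"ax":0,"ay":0,"az":0}])

```text
time_s: 9.38
tcp_pos: [0.5247, -0.3101, 0.1509]
ee_rot: [[-0.258, -0.054, 0.965], [-0.013, 0.999, 0.052], [-0.966, 0.001, -0.258]]
wrist_force: [-0.5, -0.1, -5.5]
gripper_width: 0.116
```

play_rows(commands=[{"fingers":1,"tx":0.004,"ty":0,"tz":0.0015,"ax":0,"ay":0,"az":0},{"fingers":1,"tx":0.008,"ty":0,"tz":0.003,"ax":0,"ay":0,"az":0},{"fingers":1,"tx":0.008,"ty":0,"tz":0.003,"ax":0,"ay":0,"az":0}])

```text
time_s: 9.63
tcp_pos: [0.5262, -0.3103, 0.1448]
ee_rot: [[-0.256, -0.054, 0.965], [-0.014, 0.999, 0.052], [-0.967, -0.0, -0.257]]
wrist_force: [0.4, 0.1, -4.7]
gripper_width: 0.112
```

```bash
 python3 plan.py -.005 .119 -.018 10; python3 plan.py -.0045 .117 -.018 5|tail -1;python3 plan.py -.004 .116 -.018 0|tail -1
```

```text
[ 0.5262 -0.3103  0.1448] [[-0.2562 -0.0542  0.9651]
 [-0.0142  0.9985  0.0523]
 [-0.9665 -0.0003 -0.2566]] [ 0.3576  0.0808 -4.7111] 0.1119040230825433 9.6333
tcp [ 0.5258 -0.3102  0.1387] shift [0.008  0.0002 0.0016] turn [ 0.0003 -0.027   0.0002]
tcp [ 0.5248 -0.3103  0.1319] shift [0.0171 0.0002 0.0026] turn [ 0.0003 -0.0548  0.0002]
tcp [ 0.5242 -0.3103  0.126 ] shift [0.0249 0.0002 0.0039] turn [ 0.0003 -0.0826  0.0001]
```

No contact so far, and the strip is well behind the rail's upper edge. I level in stages.

play_rows(commands=[{"fingers":1,"tx":0.004,"ty":0,"tz":0.001,"ax":0,"ay":-0.014,"az":0},{"fingers":1,"tx":0.008,"ty":0,"tz":0.0015,"ax":0,"ay":-0.027,"az":0},{"fingers":1,"tx":0.0125,"ty":0,"tz":0.002,"ax":0,"ay":-0.04,"az":0},{"fingers":1,"tx":0.017,"ty":0,"tz":0.0026,"ax":0,"ay":-0.055,"az":0},{"fingers":1,"tx":0.017,"ty":0,"tz":0.0026,"ax":0,"ay":-0.055,"az":0}])

```text
time_s: 10.05
tcp_pos: [0.5241, -0.3105, 0.1331]
ee_rot: [[-0.084, -0.054, 0.995], [-0.005, 0.999, 0.053], [-0.996, -0.001, -0.084]]
wrist_force: [1.2, -1.1, -3.3]
gripper_width: 0.112
```

```bash
 python3 plan.py -.004 .116 -.018 0;python3 plan.py -.003 .113 -.018 0|tail -1
```

```text
[ 0.5241 -0.3105  0.1331] [[-0.0843 -0.0535  0.995 ]
 [-0.0051  0.9986  0.0533]
 [-0.9964 -0.0006 -0.0844]] [ 1.216  -1.0625 -3.3413] 0.11212470365001205 10.05
tcp [ 0.5242 -0.3103  0.126 ] shift [0.0095 0.0003 0.0009] turn [ 0.0001 -0.0269  0.0002]
tcp [ 0.5252 -0.3102  0.123 ] shift [0.0133 0.0003 0.0026] turn [ 0.0001 -0.0269  0.0002]
```

play_rows(commands=[{"fingers":1,"tx":0.005,"ty":0,"tz":0.0005,"ax":0,"ay":-0.013,"az":0},{"fingers":1,"tx":0.0095,"ty":0,"tz":0.001,"ax":0,"ay":-0.027,"az":0},{"fingers":1,"tx":0.0095,"ty":0,"tz":0.001,"ax":0,"ay":-0.027,"az":0}])

```text
time_s: 10.3
tcp_pos: [0.5246, -0.3105, 0.1258]
ee_rot: [[-0.001, -0.054, 0.999], [-0.001, 0.999, 0.054], [-1.0, -0.001, -0.001]]
wrist_force: [2.2, 0.3, -3.9]
gripper_width: 0.111
```

play_rows(commands=[{"fingers":1,"tx":0.002,"ty":0,"tz":0.001,"ax":0,"ay":0,"az":0},{"fingers":1,"tx":0.004,"ty":0,"tz":0.0015,"ax":0,"ay":0,"az":0},{"fingers":1,"tx":0.004,"ty":0,"tz":0.0015,"ax":0,"ay":0,"az":0}])

```text
time_s: 10.55
tcp_pos: [0.5259, -0.3106, 0.1228]
ee_rot: [[-0.004, -0.055, 0.998], [-0.001, 0.999, 0.055], [-1.0, -0.001, -0.004]]
wrist_force: [-0.5, -0.1, -0.7]
gripper_width: 0.111
```

```bash
 python3 plan.py -.003 .112 -.018 0
```

```text
[ 0.5259 -0.3106  0.1228] [[-0.0039 -0.0547  0.9985]
 [-0.001   0.9985  0.0547]
 [-1.     -0.0008 -0.004 ]] [-0.4572 -0.1432 -0.7049] 0.11057027995820688 10.55
tcp [ 0.5252 -0.3102  0.122 ] shift [ 0.001   0.0005 -0.0009] turn [ 0.0005 -0.0013  0.0003]
```

The load has nearly transferred to the rail. I slide left, still gripped, until contact with the bin.

play_rows(commands=[{"fingers":1,"tx":0.001,"ty":0,"tz":0,"ax":0,"ay":0,"az":0},{"fingers":1,"tx":0.001,"ty":0.004,"tz":0,"ax":0,"ay":0,"az":0},{"fingers":1,"tx":0.001,"ty":0.008,"tz":0,"ax":0,"ay":0,"az":0},{"fingers":1,"tx":0.001,"ty":0.012,"tz":0,"ax":0,"ay":0,"az":0},{"fingers":1,"tx":0.001,"ty":0.012,"tz":0,"ax":0,"ay":0,"az":0}])

```text
time_s: 10.97
tcp_pos: [0.5255, -0.3014, 0.122]
ee_rot: [[-0.002, -0.055, 0.999], [-0.001, 0.999, 0.054], [-1.0, -0.001, -0.002]]
wrist_force: [0.9, -4.1, -0.4]
gripper_width: 0.111
```

play_rows(commands=[{"fingers":1,"tx":0,"ty":0.003,"tz":0,"ax":0,"ay":0,"az":0},{"fingers":1,"tx":0,"ty":0.005,"tz":0,"ax":0,"ay":0,"az":0},{"fingers":1,"tx":0,"ty":0.005,"tz":0,"ax":0,"ay":0,"az":0}])

```text
time_s: 11.22
tcp_pos: [0.5253, -0.2979, 0.122]
ee_rot: [[-0.002, -0.055, 0.999], [-0.001, 0.999, 0.055], [-1.0, -0.001, -0.002]]
wrist_force: [0.9, -5.4, -0.4]
gripper_width: 0.109
```

play_rows(commands=[{"fingers":1,"tx":0,"ty":0.003,"tz":0,"ax":0,"ay":0,"az":0},{"fingers":1,"tx":0,"ty":0.005,"tz":0,"ax":0,"ay":0,"az":0},{"fingers":1,"tx":0,"ty":0.005,"tz":0,"ax":0,"ay":0,"az":0}])

```text
time_s: 11.47
tcp_pos: [0.5252, -0.2977, 0.1222]
ee_rot: [[-0.001, -0.055, 0.999], [-0.006, 0.998, 0.055], [-1.0, -0.006, -0.001]]
wrist_force: [1.2, -19.2, -4.3]
gripper_width: 0.114
```

play_rows(commands=[{"fingers":1,"tx":0,"ty":0.002,"tz":0,"ax":0,"ay":0,"az":0},{"fingers":1,"tx":0,"ty":0.004,"tz":0,"ax":0,"ay":0,"az":0},{"fingers":1,"tx":0,"ty":0.004,"tz":0,"ax":0,"ay":0,"az":0}])

```text
time_s: 11.72
tcp_pos: [0.525, -0.2975, 0.1228]
ee_rot: [[-0.001, -0.054, 0.999], [-0.01, 0.998, 0.054], [-1.0, -0.01, -0.001]]
wrist_force: [0.6, -27.5, -4.2]
gripper_width: 0.114
```

Firm contact at 27 N, so the tray is against the bin and the bin against the stop. I relax the side load, then open.

play_rows(commands=[{"fingers":1,"tx":0,"ty":-0.004,"tz":0,"ax":0,"ay":0,"az":0},{"fingers":1,"tx":0,"ty":-0.007,"tz":0,"ax":0,"ay":0,"az":0},{"fingers":1,"tx":0,"ty":-0.007,"tz":0,"ax":0,"ay":0,"az":0}])

```text
time_s: 11.97
tcp_pos: [0.5253, -0.2978, 0.122]
ee_rot: [[-0.001, -0.054, 0.999], [-0.002, 0.999, 0.054], [-1.0, -0.002, -0.001]]
wrist_force: [1.2, -10.2, -1.8]
gripper_width: 0.115
```

play_rows(commands=[{"fingers":0,"tx":0,"ty":0,"tz":0,"ax":0,"ay":0,"az":0},{"fingers":0,"tx":0,"ty":0,"tz":0,"ax":0,"ay":0,"az":0},{"fingers":0,"tx":0,"ty":0,"tz":0,"ax":0,"ay":0,"az":0},{"fingers":0,"tx":0,"ty":0,"tz":0,"ax":0,"ay":0,"az":0},{"fingers":0,"tx":0,"ty":0,"tz":0,"ax":0,"ay":0,"az":0}])

```text
time_s: 12.38
tcp_pos: [0.5242, -0.2953, 0.1213]
ee_rot: [[-0.004, -0.054, 0.999], [0.001, 0.999, 0.054], [-1.0, 0.001, -0.004]]
wrist_force: [-0.6, -0.3, 0.1]
gripper_width: 0.405
```

play_rows(commands=[{"fingers":0,"tx":0,"ty":0,"tz":0,"ax":0,"ay":0,"az":0},{"fingers":0,"tx":-0.03,"ty":0,"tz":0,"ax":0,"ay":0,"az":0},{"fingers":0,"tx":-0.06,"ty":0,"tz":0,"ax":0,"ay":0,"az":0},{"fingers":0,"tx":-0.11,"ty":0,"tz":0,"ax":0,"ay":0,"az":0},{"fingers":0,"tx":-0.16,"ty":0,"tz":0,"ax":0,"ay":0,"az":0}])

```text
time_s: 12.8
tcp_pos: [0.5241, -0.2955, 0.2418]
ee_rot: [[-0.006, -0.054, 0.999], [0.001, 0.999, 0.054], [-1.0, 0.001, -0.006]]
wrist_force: [1.1, -0.5, 0.1]
gripper_width: 0.498
```

play_rows(commands=[{"fingers":0,"tx":0,"ty":-0.055,"tz":-0.02,"ax":0,"ay":0,"az":0},{"fingers":0,"tx":0,"ty":-0.11,"tz":-0.03,"ax":0,"ay":0,"az":0},{"fingers":0,"tx":0,"ty":-0.16,"tz":-0.08,"ax":0,"ay":0,"az":0},{"fingers":0,"tx":0,"ty":-0.2,"tz":-0.12,"ax":0,"ay":0,"az":0},{"fingers":0,"tx":0,"ty":-0.24,"tz":-0.15,"ax":0,"ay":0,"az":0}])

```text
time_s: 13.22
tcp_pos: [0.4267, -0.4744, 0.2417]
ee_rot: [[-0.004, -0.055, 0.998], [0.001, 0.998, 0.055], [-1.0, 0.001, -0.004]]
wrist_force: [1.1, -0.5, -0.1]
gripper_width: 0.502
```

play_rows(commands=[{"fingers":0,"tx":0,"ty":-0.055,"tz":-0.05,"ax":0,"ay":0,"az":0},{"fingers":0,"tx":0,"ty":-0.08,"tz":-0.1,"ax":0,"ay":0,"az":0},{"fingers":0,"tx":0,"ty":-0.08,"tz":-0.15,"ax":0,"ay":0,"az":0},{"fingers":0,"tx":0,"ty":-0.08,"tz":-0.2,"ax":0,"ay":0,"az":0},{"fingers":0,"tx":0,"ty":-0.08,"tz":-0.2,"ax":0,"ay":0,"az":0}])

```text
time_s: 13.63
tcp_pos: [0.2757, -0.5417, 0.2423]
ee_rot: [[-0.005, -0.048, 0.999], [0.002, 0.999, 0.048], [-1.0, 0.002, -0.005]]
wrist_force: [-0.2, 0.3, -0.4]
gripper_width: 0.5
```

```bash
python3 - <<'E'
from plan import *
print(r.sense()['tcp_pos'],r.sense()['time_s'])
t=viewer.capture('top');im=t['image'].copy()
c,n=np.cos(YB),np.sin(YB)
def L(a,b,col):
    X=[(B[0]+c*p[0]-n*p[1],B[1]+n*p[0]+c*p[1],p[2]) for p in(a,b)];u=proj(t,X)*4-[320*4-0,0];return u
crop=cv2.resize(im[100:250,300:500],(800,600),interpolation=cv2.INTER_CUBIC)
def D(a,b,col):
    X=[(B[0]+c*p[0]-n*p[1],B[1]+n*p[0]+c*p[1],p[2]) for p in(a,b)];u=(proj(t,X)-[300,100]+.5)*4
    cv2.line(crop,*[tuple(int(v) for v in q) for q in u],col,1)
D((-.12,.06,.125),(-.12,-.07,.125),(255,0,0));D((-.021,.06,.145),(-.021,-.07,.145),(255,0,0))   # tray expected
D((-.12,-.005-.065,.125),(-.02,-.07,.125),(255,0,0));D((-.104,-.005,.135),(-.012,-.005,.135),(255,0,0))
D((-.08,.06,.143),(-.08,.14,.143),(0,255,0));D((-.08,.14,.143),(-.02,.14,.143),(0,255,0));
cv2.imwrite('pics/c8.png',cv2.cvtColor(crop,cv2.COLOR_RGB2BGR))
E
```

```text
[ 0.2757 -0.5417  0.2423] 13.6333
```

View pics/c8.png

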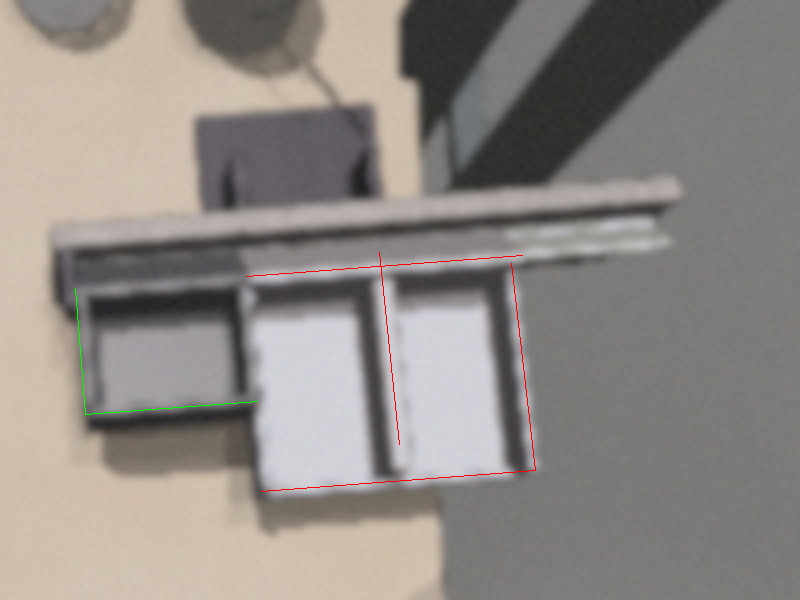

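The picture shows the tray parallel to the board and flush with the bin, and the bin at the stop. Outlines at the seated poses fit within about 2 mm. The arm is clear, so I hand the job in.

```bash
python3 -c "
from station import job;print(job.finish_job())"
```

```text
the job is handed in; nothing more can be done
None
```

The job is handed in after about 13.6 s of robot time. The tray and bin both hang on the rail, let go, with the tray against the bin and the bin at the left stop. The hand-in gives no verdict.

- **Bin:** I pushed it left with shut fingers until the force jumped to 29 N with no further travel. A wrist-camera fit of the bin then agreed with the stop position to about 1 mm.
- **Tray:** I gripped the rib, lifted the tray, tipped its front up about 15° and lowered the strip behind the rail without contact. I then levelled it until the rail took its weight. Finally I slid it left until the force reached 27 N against the bin, eased the side load and released it.
- **Last check:** The final top picture shows the tray parallel to the board, with no visible gap to the bin. Outlines drawn at the expected seated poses fit to about 2 mm. I judged level and height from the tool pose and the load transfer, not from a separate side view.
- **Bottle and timer:** The arm's path stayed away from both, but I did not measure them again at the end.
- **Disagreements:** The spotter failed once to find a bystander in the first top image and once to find the bin in a wrist image. Force readings of a few newtons while approaching the rail went away, so I took them as motion effects.

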